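# Pin a vial carriage with a locating rod through two bushings

### The job

Push the vial carriage of the small stand fully home by its blue post. Then take the long rod (red grip) from the rack and thread it down through the brass bushing in the stand's upper arm and on through the bushing in the carriage beneath, and finish while still holding it there upright and still, spanning both: its tip out below the carriage plate but not standing on the base plate, the red grip not resting on the upper arm. Leave the short rod, the jar and the spanner where they are.

Things in the scene. Friction and masses are not known exactly. Their poses are not given: they have to be found in the camera images.
- stand: Fixed stand. Origin on the worktop (z = 0), on the vertical axis of the upper bushing; its x is the direction in which the carriage slides home. Base plate 265 x 90 mm, 8 mm thick, x = -205 to +60 mm; grey column at x = +36 to +56 mm, 112 mm tall, carrying the upper arm 78 x 50 mm, x = -22 to +56, z = 96 to 112 mm.
- upper_bushing (a point): Centre of the mouth of the upper bushing, 120 mm above the worktop: a vertical 13 mm bore right through the arm, from z = 120 down to 96 mm, with a flared brass lip (upper 8 mm widen to about 22 mm at the mouth; 29 mm outside). Axes as the stand's.
- carriage (a joint): Slide of the aluminium carriage along the stand's +x, in m: 0 = farthest out, 0.060 = home at its stop (starts at 0 to 0.02). Stays where left (2 N friction). Only at home is its bushing coaxial with the upper one. Plate 152 x 70 mm, z = 36 to 46 mm; free space below it at the bushing, down to the base at z = 8 mm.
- carriage_bushing (a point): Centre of the mouth of the carriage's bushing, 52 mm above the worktop: vertical 13 mm bore from z = 52 to 36 mm, flared brass lip in its upper 6 mm (about 22 mm wide at the mouth). It moves with the carriage.
- post (a point): Centre of the top of the round upright blue post on the carriage, 101 mm above the worktop, 115 mm from the carriage bushing toward the stand's -x; 16 mm thick (18 mm at the top), rising 55 mm from the carriage plate: push or grip it. Three fixed capped vials (tops at z = 80 mm) stand 65 mm beyond it, toward +x.
- rack: Fixed grey rack block 60 x 140 x 50 mm (x, y, z), origin under its centre on the worktop. Two vertical blind holes 11.5 mm wide and 42 mm deep at y = +40 and -40 mm, one rod in each.
- long_rod: The rod to use: steel shaft 10 mm thick, 115 mm long, its tip tapering to 6 mm over the last 4 mm; then a square red grip 18 x 18 x 40 mm. Origin at the centre of the tip's end, z toward the grip, x and y square to the grip's faces. 70 to 130 g. Starts upright in either rack hole, tip 8 mm above the worktop, grip at z = 123 to 163 mm; must rise 42 mm to leave.
- long_rod_tip (a point): Centre of the tip's end face of the long rod (its origin).
- long_rod_grip (a point): Centre of the long rod's red grip, 135 mm from the tip; 20 mm above the grip's shoulder.
- short_rod: Rod of the same make with a black grip and a shaft of only 80 mm, in the rack's other hole, its grip at z = 88 to 128 mm. Not to be used; stays in the rack. Origin at its tip.
- septa_jar: Brown screw-top jar with a white lid, 45 mm wide, 55 mm tall, standing loose; leave alone. Origin under its centre.
- spanner: Open-ended steel spanner, 147 mm long, lying loose at the near side of the worktop; leave alone. Origin under its centre.

How it is judged:
On the way, in this order (a step that is already met when the one before it is completed fails the run):
1. the carriage is fully home (value of joint carriage above 0.058 m), for 0.2 s.
2. with the carriage home, the rod's tip has passed down through the upper bushing (value of joint carriage above 0.058 m and z of long_rod_tip in the frame of stand below 0.094 m and horizontal distance between long_rod_tip and upper_bushing below 0.006 m and angle between the z axis of long_rod and the z axis of stand, either way round below 0.15 rad), for 0.05 s.
At the end, for the whole second after the job is handed in: Carriage home (within 2 mm); long rod upright (within 4 degrees) in both bushings, tip within 5 mm of their axis and 9.5 to 34 mm above the worktop (below the carriage plate, clear of the base; the grip is then clear of the arm); at rest and held by the fingers (over 2 N) (value of joint carriage above 0.058 m and z of long_rod_tip in the frame of stand between 0.0095 and 0.034 m and horizontal distance between long_rod_tip and upper_bushing below 0.005 m and angle between the z axis of long_rod and the z axis of stand, either way round below 0.07 rad and contact force between the fingers and long_rod above 2 N and linear speed of long_rod below 0.02 m/s); the arm keeps its last pose, push and grip.
It fails at once if the short rod is taken out of or lifted in the rack (over 25 mm) (distance of short_rod from where it was at the start of the episode above 0.025 m).
It fails at once if the jar is moved (over 30 mm) (distance of septa_jar from where it was at the start of the episode above 0.03 m).
It fails at once if the spanner is moved (over 30 mm) (distance of spanner from where it was at the start of the episode above 0.03 m).
It also fails if it takes over 59 s, if anything falls off the work surface, if the arm or the gripper's body presses on something with over 40 N, if the wrist force passes 120 N, or if a joint passes its speed limit or range.

### The arm

A 6-joint arm with a two-finger parallel gripper is mounted at the origin on a cart in front of the work surface, level with it; the furniture and walls round the work are solid. World frame = base frame: x ahead of the robot, y to its left, z up, the work surface at z = 0. Lengths are in m, angles in rad, forces in N, time in s.
With the tool pointing down it reaches from about 0.225 to 0.875 m from the base axis. Payload 3.4 kg.
Tool frame: the origin (TCP) lies between the finger pads; the fingertips stand 8 mm ahead of it and the grasp point (between the pads) lies 11 mm behind it; z points along the fingers, y is the line along which they close (so a half turn about z gives the same grasp; the last joint's range is limited). The gripper opens to 85 mm and grips with 20 to 120 N. Pads are 22 mm wide; open, the fingers measure 114 mm over their backs; the gripper's body (76 mm by 85 mm) begins 54 mm behind the grasp point. The pads swing forward as they close: fully open they stand 13 mm farther back than shut.
Start: joints at [1.135, 0.276, 1.505, -0, 1.361, -0.121], TCP at [0.178, 0.547, 0.239] pointing down, gripper open.
Joint ranges: [-2.89, 2.89], [-0.75, 2.08], [0.22, 2.7], [-1.18, 4.32], [0.11, 2.71], [-2.7, 2.7]. Speed limits (rad/s): [2.57, 2.57, 3.14, 3.14, 3.14, 3.14].

### API

Orientations are given as a unit quaternion [w, x, y, z].
In Python, from rig import manip gives the robot as it stands.
- The arm moves only by the tool move_arm, never from a script. Its argument "deltas" is a list that holds one entry, the list of rows, each a list of 5 numbers: the shift along the tool's x, y, z normalised to -1 to 1, where 1 is 80 cm, then the turn about the tool's z normalised to -1 to 1, where 1 is 120 degrees, then the closure, from -1 (fully open) to 1 (shut). In form: [[[tx, ty, tz, twist, grip], ...]]. A call has 1 to 12 rows; each row is the pose to reach, as a shift and turn from the pose commanded when the call began, along the tool's axes at that moment; what a row does not reach only later rows make up. A row lasts 1/10 s, in which the tool goes at most 50 mm and 8.59 degrees, less where a joint would pass 70% of its speed; a pose out of reach is approached as far as the arm can. A call with a number of a shift or a turn outside -1 to 1 is refused whole. A call with a gripper value outside its range is refused whole. The fingers move at their own pace and stop on an object; "squeeze" is the grip in N (left out, the last holds). Time passes only in rows, so rows that repeat a pose let the fingers close. It gives the time, the measured TCP pose, the force, the opening and the grip force at its end, in the units of the state.
- manip.get_state(): the state, without advancing time (a new reading comes with each control period).
- manip.get_image(name): name is "scene" or "top"; returns the picture (384x512x3 uint8, red, green, blue); there is no depth.
- manip.camera_params(name): a dict with "fx", "fy", "cx", "cy" (pixels), "R" (3x3) and "t" (3): a world point X has camera coordinates R X + t. Camera axes: x right, y down, z forward; pixel columns grow to the right and rows downward; lengths in m; the calibration is good to about 2 mm. A picture is of the moment at which its call begins. camera_params takes no time and is no camera call.
- manip.sign_off(): hands the job in; it is judged then, once.
The state is a dict: "clock": time; "qpos": joint angles; "qd": joint speeds; "effort": joint torques, N m; "position": TCP position; "ee_rot": TCP orientation; "contact_force": force on the tool from outside, world axes, zero at the start; "moment": the same for the moment, N m; "width": finger opening in m; "gripper_force": force on a finger pad.
Only numpy, scipy, OpenCV 4.12 (cv2) and the standard library are available. Lean on these libraries where they do the work, as an engineer would, in place of code of your own. Each camera call takes 0.05 s, during which the arm holds its last target. There are 200 camera calls.

## Working session

There is one attempt and no reset: what is moved stays moved. The work goes in short steps, Python scripts to look and compute and a tool call to move; the robot and the scene stay as the last step left them, time stands still between calls to the robot, and variables do not carry over. Pictures are saved under pics/ and viewed, at most 10 in all, crops included, and the job is handed in when it is done.

Besides the shell and the picture viewer there is one more tool, called after "Call:" as a command line: name --argument value ..., lists and objects as JSON in quotes. move_arm: Moves the arm, as the interface text tells. Scaled input: -1 to 1 covers 80 cm each way for a shift and 120 degrees each way for a turn. Its arguments: {"type":"object","properties":{"deltas":{"type":"array","items":{"type":"array","items":{"type":"array","items":{"type":"number","minimum":-1,"maximum":1}}}},"squeeze":{"type":"number"}},"required":["deltas"]}

```bash
mkdir -p pics; python3 - <<'E'
from rig import manip
import cv2,numpy as np
for n in("scene","top"):
    im=manip.get_image(n); cv2.imwrite(f"pics/{n}0.png",im[:,:,::-1])
    p=manip.camera_params(n); print(n,{k:np.round(v,4).tolist() for k,v in p.items()})
print(manip.get_state())
E
```

```text
scene {'fx': 486.5009, 'fy': 486.5009, 'cx': 258.7251, 'cy': 201.8141, 'R': [[-0.9651, 0.2607, -0.025], [0.1535, 0.4856, -0.8606], [-0.2122, -0.8344, -0.5087]], 't': [0.4851, -0.0571, 1.3068]}
top {'fx': 417.8712, 'fy': 417.8712, 'cx': 255.1511, 'cy': 190.187, 'R': [[0.0037, -0.9998, 0.0205], [-0.9861, -0.0071, -0.1659], [0.166, -0.0196, -0.9859]], 't': [0.1098, 0.5178, 1.0082]}
{'clock': 0.1, 'qpos': array([ 1.13503319e+00,  2.76549280e-01,  1.50599899e+00,  2.25173150e-07,
        1.36068688e+00, -1.20994922e-01]), 'qd': array([-0.00038819, -0.00106412, -0.00344944, -0.00100683, -0.00137766,
       -0.00088921]), 'effort': array([ 3.44250460e-03, -4.17700267e+01, -2.46405119e+01, -2.33839614e-06,
        5.86072929e-03,  5.34141793e-05]), 'position': array([0.17782996, 0.54634027, 0.2385192 ]), 'ee_rot': array([-2.25782265e-04,  1.56735153e-01,  9.87640328e-01, -7.89599925e-04]), 'contact_force': array([ 0.12853153, -0.44915484, -0.32158969]), 'moment': array([-0.00304172,  0.02884919,  0.07898194]), 'gripper_force': 0.0, 'width': 0.08567867728368266}
```

View pics/scene0.png

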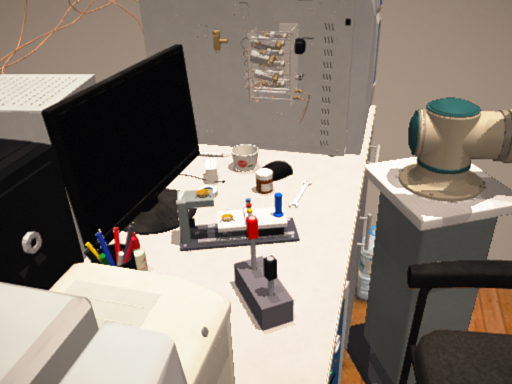

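View pics/top0.png

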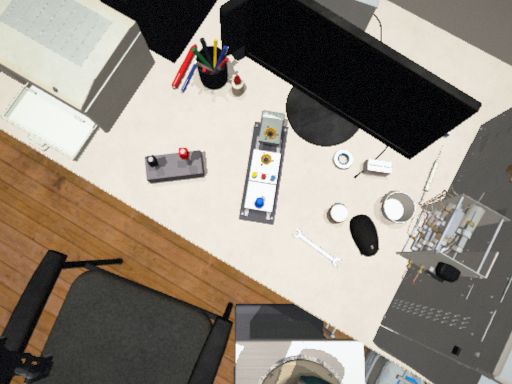

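The scene view shows the stand (blue post ~(278,205), upper arm ~(197,195)) and the rack (red grip ~(252,227), black ~(270,266)). In the top view the post is at ~(259,202), the upper bushing ~(270,132), the red grip ~(184,154). Next I'll take enlarged crops.

```bash
cat > h.py <<'E'
import cv2,numpy as np
from rig import manip
P={n:manip.camera_params(n) for n in("scene","top")}
def ray(n,uv):
    p=P[n];R=np.array(p["R"]);t=np.array(p["t"])
    d=R.T@np.array([(uv[0]-p["cx"])/p["fx"],(uv[1]-p["cy"])/p["fy"],1]);return -R.T@t,d
def plane(n,uv,z):
    o,d=ray(n,uv);return o+d*(z-o[2])/d[2]
def two(a,b):
    (o,d),(q,e)=ray("scene",a),ray("top",b)
    s=np.linalg.lstsq(np.c_[d,-e],q-o,rcond=None)[0]
    A,B=o+d*s[0],q+e*s[1];return (A+B)/2,np.linalg.norm(A-B)
def proj(n,X):
    p=P[n];c=np.array(p["R"])@X+p["t"];return np.array([p["fx"]*c[0]/c[2]+p["cx"],p["fy"]*c[1]/c[2]+p["cy"]])
def crop(im,x,y,w,h,k):return cv2.resize(im[y:y+h,x:x+w],None,fx=k,fy=k,interpolation=cv2.INTER_CUBIC)
def blobs(im,lo,hi,roi,amin=8):
    x,y,w,h=roi;m=cv2.inRange(cv2.cvtColor(im[y:y+h,x:x+w],cv2.COLOR_RGB2HSV),lo,hi)
    n,_,s,c=cv2.connectedComponentsWithStats(m)
    return [(s[i].tolist(),np.round(c[i]+[x,y],1).tolist()) for i in range(1,n) if s[i][4]>=amin]
E
python3 - <<'E'
from h import *
s=cv2.imread("pics/scene0.png");t=cv2.imread("pics/top0.png")
a=crop(s,172,180,130,150,4)[:600];b=crop(t,140,100,150,130,4)
cv2.imwrite("pics/c1.png",a);cv2.imwrite("pics/c2.png",b)
for n,im,roi in(("scene",s,(172,180,130,150)),("top",t,(140,100,150,130))):
    im=im[:,:,::-1].copy()
    for k,lo,hi in(("red",(0,150,90),(6,255,255)),("red2",(174,150,90),(180,255,255)),("blue",(105,150,60),(125,255,255)),("brass",(14,130,80),(28,255,255))):
        print(n,k,blobs(im,lo,hi,roi))
E
```

```text
scene red [([75, 23, 4, 5, 16], [248.4, 204.8]), ([75, 36, 12, 24, 224], [252.2, 228.6])]
scene red2 []
scene blue [([102, 13, 9, 24, 135], [278.0, 205.1])]
scene brass [([24, 9, 13, 8, 71], [202.3, 192.2]), ([76, 28, 4, 5, 19], [249.4, 210.1]), ([50, 34, 11, 7, 45], [226.9, 216.6])]
top red [([39, 48, 9, 11, 51], [183.8, 154.4]), ([122, 74, 3, 4, 10], [263.0, 175.8])]
top red2 []
top blue [([115, 98, 8, 10, 65], [258.8, 202.5])]
top brass [([125, 27, 11, 11, 73], [270.2, 131.9]), ([121, 54, 10, 10, 52], [265.8, 158.2]), ([112, 73, 4, 4, 13], [253.8, 174.5]), ([0, 113, 28, 17, 243], [149.0, 223.8])]
```

View pics/c1.png

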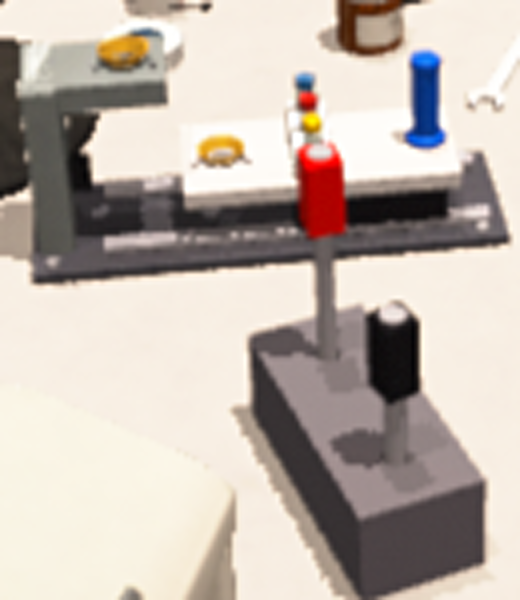

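View pics/c2.png

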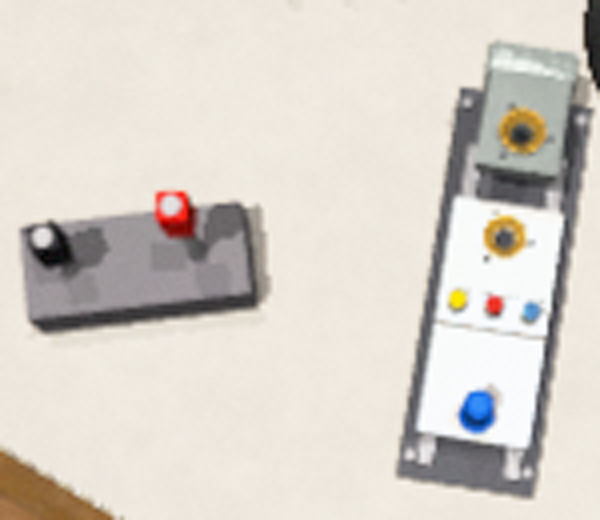

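The crops (4x) show: red grip cap at scene (251.6,217.1) / top (183.2,151.2); post top at scene (278.1,193.8) / top (259.6,200.4); brass lips as in the masks. Now triangulating.

```bash
python3 - <<'E'
from h import *
for n in P: print(n,"cam",np.round(ray(n,(0,0))[0],3))
r=lambda v:np.round(v,4).tolist()
f=lambda n,a,b,z:print(n,[r(v) for v in two(a,b)],"planes",r(plane("scene",a,z)[:2]),r(plane("top",b,z)[:2]))
f("post",(278.1,194.3),(259.6,200.4),.101)
f("cap",(251.6,217.1),(183.2,151.2),.163)
f("shaft@rack",(0.25*328+172-.4,180-.4+.25*358),(184,158),.05)
f("ub",(202.4,192.2),(270.2,132.2),.12)
f("cb",(226.9,217.2),(265.8,158.7),.052)
f("short",(0.25*393+172-.4,180-.4+.25*313),(.25*43+140-.4,.25*242+100-.4),.128)
for n,c in(("rackR",(243,205)),("rackL",(20,228)),("rackBR",(255,297)),("rackBL",(32,318))): print(n,r(plane("top",np.array(c)/4+[139.6,99.6],.05)))
for n,c in(("armTL",(489,72)),("armTR",(576,84)),("armBL",(476,164)),("armBR",(561,176))): print(n,r(plane("top",np.array(c)/4+[139.6,99.6],.112)))
for n,c in(("baseTL",(457,90)),("baseTR",(596,103)),("baseBL",(398,475)),("baseBR",(531,496))): print(n,r(plane("top",np.array(c)/4+[139.6,99.6],.008)))
E
```

```text
scene cam [0.754 0.992 0.628]
top cam [0.343 0.133 1.078]
post [[0.4836, 0.103, 0.0971], 0.0004] planes [0.4858, 0.1093] [0.4829, 0.1032]
cap [[0.5855, 0.2769, 0.1624], 0.0018] planes [0.5865, 0.2772] [0.5845, 0.2771]
shaft@rack [[0.5923, 0.2918, 0.0585], 0.0048] planes [0.5878, 0.2827] [0.5967, 0.2923]
ub [[0.6457, 0.0785, 0.117], 0.0009] planes [0.6467, 0.0836] [0.6444, 0.0788]
cb [[0.5975, 0.0859, 0.0487], 0.001] planes [0.5988, 0.0907] [0.5962, 0.0862]
short [[0.5741, 0.3573, 0.1272], 0.0045] planes [0.5763, 0.3571] [0.5718, 0.3579]
rackR [0.6157, 0.2517, 0.05]
rackL [0.5995, 0.3911, 0.05]
rackBR [0.5564, 0.2427, 0.05]
rackBL [0.5419, 0.381, 0.05]
armTL [0.6833, 0.0985, 0.112]
armTR [0.6763, 0.0459, 0.112]
armBL [0.6257, 0.1062, 0.112]
armBR [0.6188, 0.0553, 0.112]
baseTL [0.7072, 0.1161, 0.008]
baseTR [0.6991, 0.0232, 0.008]
baseBL [0.4493, 0.1528, 0.008]
baseBR [0.4363, 0.0675, 0.008]
```

```bash
cat >> h.py <<'E'
from scipy.spatial.transform import Rotation as Ro
def deltas(X,yaw):  # yaw (deg) of tool y in world, mod 180
    s=manip.get_state();q=s["ee_rot"];R=Ro.from_quat(np.r_[q[1:],q[0]]).as_matrix()
    d=R.T@(np.array(X)-s["position"])
    y0=np.degrees(np.arctan2(R[1,1],R[0,1]));t=-((yaw-y0+90)%180-90)
    return np.round(np.r_[d/.8,t/120],4).tolist(),round(y0,2)
def st():
    s=manip.get_state();R=Ro.from_quat(np.r_[s["ee_rot"][1:],s["ee_rot"][0]]).as_matrix()
    print(round(s["clock"],2),"p",np.round(s["position"],4),"F",np.round(s["contact_force"],1),"M",np.round(s["moment"],2),"w",round(s["width"],4),"g",round(s["gripper_force"],1),"q6",np.round(s["qpos"],2),"tz",np.round(R[:,2],4),"ty",np.round(R[:,1],3))
E
python3 - <<'E'
from h import *
st()
print(deltas((.484,.103,.26),81.3))
print(deltas((.484,.103,.17),81.3))
for c in((265,75),(300,100),(340,115)):print(plane("top",c,.4),plane("top",c,.2))
E
```

```text
0.1 p [0.1778 0.5463 0.2385] F [ 0.1 -0.4 -0.3] M [-0.    0.03  0.08] w 0.0857 g 0.0 q6 [ 1.14  0.28  1.51  0.    1.36 -0.12] tz [-7.0e-04 -1.5e-03 -1.0e+00] ty [ 0.31   0.951 -0.002]
([-0.5355, -0.4085, -0.0263, -0.0778], np.float64(71.97))
([-0.5355, -0.4083, 0.0862, -0.0778], np.float64(71.97))
[0.6586178  0.10346259 0.4       ] [0.75181208 0.09470131 0.2       ]
[0.61392876 0.04354967 0.4       ] [0.69393465 0.01710721 0.2       ]
[ 0.58784504 -0.02438764  0.4       ] [ 0.66015323 -0.0708794   0.2       ]
```

Call:
move_arm --deltas '[[[0,0,-0.026,0,-1],[-0.5355,-0.4085,-0.026,-0.0778,-1],[-0.5355,-0.4085,-0.026,-0.0778,-1],[-0.5355,-0.4085,-0.026,-0.0778,-1],[-0.5355,-0.4085,-0.026,-0.0778,-1],[-0.5355,-0.4085,-0.026,-0.0778,-1],[-0.5355,-0.4085,-0.026,-0.0778,-1],[-0.5355,-0.4085,-0.026,-0.0778,-1],[-0.5355,-0.4085,-0.026,-0.0778,-1],[-0.5355,-0.4085,-0.026,-0.0778,-1],[-0.5355,-0.4085,-0.026,-0.0778,-1],[-0.5355,-0.4085,-0.026,-0.0778,-1]]]'

```text
clock: 1.3
position: [0.4852, 0.1009, 0.2598]
ee_rot: [0.0, 0.077, 0.997, -0.0]
contact_force: [0.0, 0.4, 0.6]
width: 0.0856
gripper_force: 0.0
```

```bash
python3 - <<'E'
from h import *
st()
print(deltas((.483,.103,.18),81.3));print(deltas((.483,.103,.074),81.3))
E
```

```text
1.3 p [0.4852 0.1009 0.2598] F [0.  0.4 0.6] M [0.04 0.02 0.05] w 0.0856 g 0.0 q6 [ 0.06  0.14  1.63 -0.    1.37 -1.35] tz [-0.e+00 -3.e-04 -1.e+00] ty [ 0.153  0.988 -0.   ]
([0.0032, 0.0022, 0.0998, -0.0007], np.float64(81.22))
([0.0032, 0.0023, 0.2323, -0.0007], np.float64(81.22))
```

Call:
move_arm --deltas '[[[0.001,0,0.06,0,-1],[0.001,0,0.12,0,-1],[0.001,0,0.17,0,-1],[0.001,0,0.21,0,-1],[0.001,0,0.2325,0,-1],[0.001,0,0.2325,0,1],[0.001,0,0.2325,0,1],[0.001,0,0.2325,0,1],[0.001,0,0.2325,0,1],[0.001,0,0.2325,0,1],[0.001,0,0.2325,0,1],[0.001,0,0.2325,0,1]]]' --squeeze 25

```text
clock: 2.5
position: [0.4842, 0.1032, 0.0753]
ee_rot: [0.001, 0.076, 0.997, -0.0]
contact_force: [-1.3, -1.8, 6.0]
width: 0.0159
gripper_force: 24.3
```

```bash
python3 -c "
from h import *
st()"
```

```text
2.5 p [0.4842 0.1032 0.0753] F [-1.3 -1.8  6. ] M [-0.36  0.17 -0.01] w 0.0159 g 24.3 q6 [ 0.07  0.31  1.92 -0.    0.91 -1.35] tz [ 2.3e-03 -5.0e-04 -1.0e+00] ty [ 0.151  0.989 -0.   ]
```

Post gripped (width 16 mm). I'll push along the stand's +x, a little over the estimated 49 mm.

Call:
move_arm --deltas '[[[-0.015,0,0,0,1],[-0.03,0,0,0,1],[-0.04,0,0,0,1],[-0.05,0,0,0,1],[-0.056,0,0,0,1],[-0.06,0,0,0,1],[-0.064,0,0,0,1],[-0.064,0,0,0,1],[-0.064,0,0,0,1]]]'

```text
clock: 3.4
position: [0.5322, 0.0957, 0.0753]
ee_rot: [-0.002, 0.076, 0.997, -0.0]
contact_force: [-6.0, -1.2, 10.5]
width: 0.0161
gripper_force: 24.5
```

```bash
python3 -c "
from h import *
st()"
```

```text
3.4 p [0.5322 0.0957 0.0753] F [-6.  -1.2 10.5] M [-0.2   0.82 -0.  ] w 0.0161 g 24.5 q6 [ 0.05  0.37  1.81  0.    0.96 -1.37] tz [-3.e-03 -1.e-04 -1.e+00] ty [ 0.151  0.989 -0.001]
```

Call:
move_arm --deltas '[[[-0.005,0,0,0,1],[-0.01,0,0,0,1],[-0.01,0,0,0,1],[-0.01,0,0,0,1]]]'

```text
clock: 3.8
position: [0.5322, 0.0957, 0.075]
ee_rot: [-0.009, 0.076, 0.997, 0.0]
contact_force: [-18.8, 2.1, 22.6]
width: 0.0162
gripper_force: 25.1
```

```bash
python3 -c "
from h import *
st()"
```

```text
3.8 p [0.5322 0.0957 0.075 ] F [-18.8   2.1  22.6] M [0.36 2.86 0.04] w 0.0162 g 25.1 q6 [ 0.05  0.38  1.8   0.    0.98 -1.37] tz [-0.0187  0.0016 -0.9998] ty [ 0.152  0.988 -0.001]
```

Call:
move_arm --deltas '[[[0.005,0,0,0,1],[0.01,0,0,0,1],[0.01,0,0,0,-1],[0.01,0,0,0,-1],[0.01,0,0,0,-1],[0.01,0,0,0,-1],[0.01,0,0,0,-1],[0.01,0,-0.05,0,-1],[0.01,0,-0.11,0,-1],[0.01,0,-0.17,0,-1],[0.01,0,-0.23,0,-1],[0.01,0,-0.23,0,-1]]]'

```text
clock: 5.0
position: [0.5381, 0.096, 0.2655]
ee_rot: [0.007, 0.076, 0.997, 0.001]
contact_force: [0.8, -0.3, -0.1]
width: 0.0853
gripper_force: 0.0
```

```bash
python3 - <<'E'
from h import *
st()
for n in P: cv2.imwrite(f"pics/{n}1.png",manip.get_image(n)[:,:,::-1])
s=cv2.imread("pics/scene1.png");t=cv2.imread("pics/top1.png")
a=crop(s,172,180,130,150,3);b=crop(t,140,100,150,150,3)
cv2.imwrite("pics/c3.png",np.hstack([a,b]))
print(deltas((.587,.276,.258),7))
E
```

```text
5.0 p [0.5381 0.096  0.2655] F [ 0.8 -0.3 -0.1] M [-0.04 -0.01  0.02] w 0.0853 g 0.0 q6 [ 0.05  0.21  1.53  0.    1.39 -1.37] tz [ 1.490e-02  9.000e-04 -9.999e-01] ty [0.151 0.989 0.003]
([-0.0307, 0.2326, 0.0018, 0.6192], np.float64(81.3))
```

View pics/c3.png

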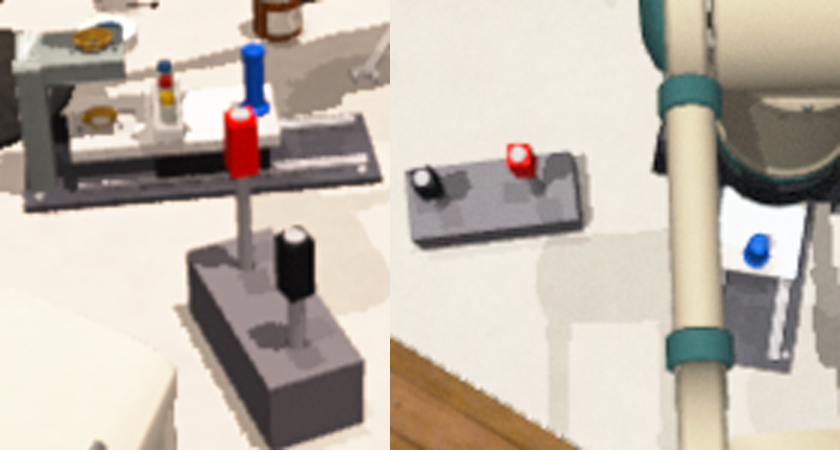

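The carriage is home: its bushing sits under the upper arm and the post has moved over. The red rod is undisturbed, so I'm moving over it.

Call:
move_arm --deltas '[[[-0.0295,0.2326,0,0.615,-1],[-0.0295,0.2326,0,0.615,-1],[-0.0295,0.2326,0,0.615,-1],[-0.0295,0.2326,0,0.615,-1],[-0.0295,0.2326,0,0.615,-1],[-0.0295,0.2326,0,0.615,-1],[-0.0295,0.2326,0,0.615,-1],[-0.0295,0.2326,0,0.615,-1],[-0.0295,0.2326,0,0.615,-1],[-0.0295,0.2326,0,0.615,-1],[-0.0295,0.2326,0,0.615,-1],[-0.0295,0.2326,0,0.615,-1]]]'

```text
clock: 6.3
position: [0.5852, 0.276, 0.257]
ee_rot: [-0.0, 0.659, 0.752, -0.001]
contact_force: [0.0, -0.5, -0.6]
width: 0.0856
gripper_force: 0.0
```

```bash
python3 - <<'E'
from h import *
st()
print(deltas((.585,.277,.134),7.5))
E
```

```text
6.3 p [0.5852 0.276  0.257 ] F [ 0.  -0.5 -0.6] M [-0.   -0.    0.02] w 0.0856 g 0.0 q6 [0.33 0.38 1.31 0.   1.46 0.2 ] tz [-1.7e-03 -5.0e-04 -1.0e+00] ty [ 0.991  0.132 -0.002]
([0.0013, 0.0002, 0.1538, 0.0007], np.float64(7.58))
```

Call:
move_arm --deltas '[[[0.0013,0,0.05,0,-1],[0.0013,0,0.1,0,-1],[0.0013,0,0.13,0,-1],[0.0013,0,0.1535,0,-1],[0.0013,0,0.1535,0,-1],[0.0013,0,0.1535,0,1],[0.0013,0,0.1535,0,1],[0.0013,0,0.1535,0,1],[0.0013,0,0.1535,0,1],[0.0013,0,0.1535,0,1],[0.0013,0,0.1535,0,1],[0.0013,0,0.1535,0,1]]]' --squeeze 60

```text
clock: 7.5
position: [0.5859, 0.2773, 0.1363]
ee_rot: [0.0, 0.659, 0.752, 0.001]
contact_force: [-0.5, -0.4, 5.2]
width: 0.0171
gripper_force: 59.5
```

```bash
python3 -c "
from h import *
st()"
```

```text
7.5 p [0.5859 0.2773 0.1363] F [-0.5 -0.4  5.2] M [-0.06 -0.    0.02] w 0.0171 g 59.5 q6 [0.33 0.45 1.5  0.   1.19 0.2 ] tz [ 1.7e-03  6.0e-04 -1.0e+00] ty [0.991 0.131 0.002]
```

Call:
move_arm --deltas '[[[0,0,-0.02,0,1],[0,0,-0.045,0,1],[0,0,-0.09,0,1],[0,0,-0.14,0,1],[0,0,-0.18,0,1],[0,0,-0.194,0,1],[0,0,-0.194,0,1],[0,0,-0.194,0,1]]]'

```text
clock: 8.3
position: [0.5845, 0.2769, 0.2883]
ee_rot: [-0.001, 0.659, 0.752, -0.002]
contact_force: [-0.1, -0.1, -0.9]
width: 0.0172
gripper_force: 59.7
```

```bash
python3 - <<'E'
from h import *
st()
for n in P: cv2.imwrite(f"pics/{n}2.png",manip.get_image(n)[:,:,::-1])
s=cv2.imread("pics/scene2.png")
cv2.imwrite("pics/c4.png",crop(s,190,150,110,150,4))
p=np.array([.645,.0785,.29]);print(deltas(p,7.58))
E
```

```text
8.3 p [0.5845 0.2769 0.2883] F [-0.1 -0.1 -0.9] M [0.03 0.02 0.02] w 0.0172 g 59.7 q6 [0.33 0.37 1.25 0.   1.53 0.2 ] tz [-0.0034 -0.0011 -1.    ] ty [ 0.991  0.131 -0.004]
([-0.2556, 0.0428, -0.0028, -0.0007], np.float64(7.5))
```

View pics/c4.png

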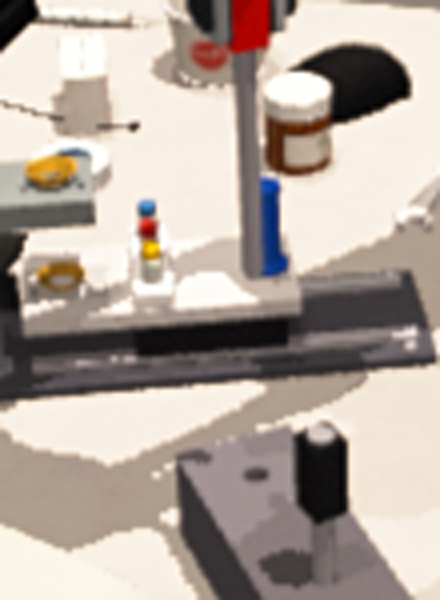

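The rod is held upright with its tip at about scene pixel (252,219), clear of the rack, and the short rod stayed in place. Moving above the upper bushing.

Call:
move_arm --deltas '[[[-0.2556,0.0425,0,0,1],[-0.2556,0.0425,0,0,1],[-0.2556,0.0425,0,0,1],[-0.2556,0.0425,0,0,1],[-0.2556,0.0425,0,0,1],[-0.2556,0.0425,0,0,1],[-0.2556,0.0425,0,0,1],[-0.2556,0.0425,0,0,1],[-0.2556,0.0425,0.01,0,1],[-0.2556,0.0425,0.02,0,1],[-0.2556,0.0425,0.02,0,1],[-0.2556,0.0425,0.02,0,1]]]'

```text
clock: 9.6
position: [0.6454, 0.0794, 0.2739]
ee_rot: [-0.0, 0.659, 0.752, -0.0]
contact_force: [-1.0, -0.8, -0.6]
width: 0.0172
gripper_force: 59.6
```

```bash
python3 - <<'E'
from h import *
st()
for n in P: cv2.imwrite(f"pics/{n}3.png",manip.get_image(n)[:,:,::-1])
s=cv2.imread("pics/scene3.png")
cv2.imwrite("pics/c5.png",crop(s,150,130,100,100,6))
X=manip.get_state()["position"]; tip=X-[0,0,.1275]
print("pred tip",proj("scene",tip),"lip@ub",proj("scene",np.array([.645,.0785,.12])))
p=proj("scene",np.array([.645,.0785,.12]))
for d in np.eye(3)*.01: print(proj("scene",np.array([.645,.0785,.12])+d)-p)
E
```

```text
9.6 p [0.6454 0.0794 0.2739] F [-1.  -0.8 -0.6] M [ 0.01 -0.02 -0.  ] w 0.0172 g 59.6 q6 [ 0.02  0.38  1.27  0.    1.5  -0.12] tz [-1.e-03  1.e-04 -1.e+00] ty [ 0.991  0.131 -0.001]
pred tip [201.38590288 179.9579546 ] lip@ub [202.81713664 190.96612172]
[-4.62317022  0.69487325]
[0.77469996 2.19527878]
[-0.390922   -4.08551795]
```

View pics/c5.png

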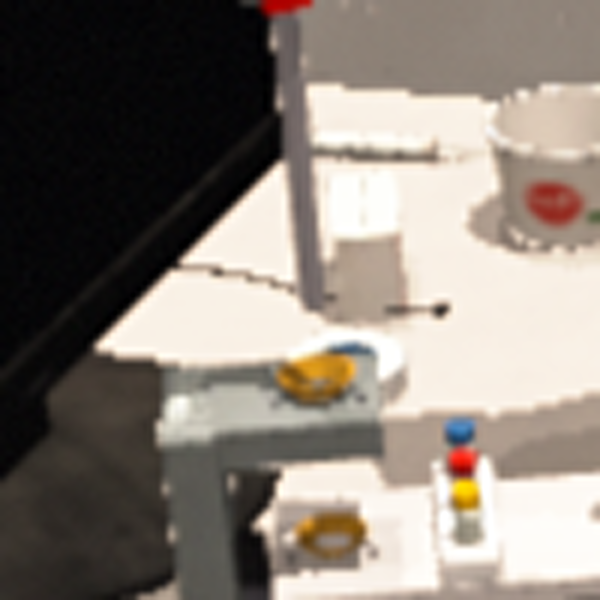

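The tip is at scene ~(201.6,180.1), exactly as predicted, and the lip centre is ~(202.3,191.5). That aligns within 1–2 mm, so I'll descend gently into the flare.

Call:
move_arm --deltas '[[[0,0,0.015,0,1],[0,0,0.03,0,1],[0,0,0.037,0,1],[0,0,0.043,0,1],[0,0,0.048,0,1],[0,0,0.048,0,1]]]'

```text
clock: 10.3
position: [0.6456, 0.0787, 0.2354]
ee_rot: [-0.0, 0.659, 0.752, -0.0]
contact_force: [0.4, -0.0, -1.6]
width: 0.0173
gripper_force: 59.6
```

```bash
python3 -c "
from h import *
st()"
```

```text
10.3 p [0.6456 0.0787 0.2354] F [ 0.4 -0.  -1.6] M [-0.08  0.   -0.01] w 0.0173 g 59.6 q6 [ 0.01  0.39  1.34 -0.    1.41 -0.12] tz [-8.e-04 -3.e-04 -1.e+00] ty [ 0.991  0.13  -0.001]
```

Call:
move_arm --deltas '[[[0,0,0.007,0,1],[0,0,0.014,0,1],[0,0,0.021,0,1],[0,0,0.028,0,1],[0,0,0.035,0,1],[0,0,0.042,0,1],[0,0,0.042,0,1]]]'

```text
clock: 11.0
position: [0.6455, 0.0787, 0.2014]
ee_rot: [-0.0, 0.659, 0.752, -0.001]
contact_force: [0.7, -1.6, -1.0]
width: 0.0169
gripper_force: 59.6
```

```bash
python3 -c "
from h import *
st()"
```

```text
11.0 p [0.6455 0.0787 0.2014] F [ 0.7 -1.6 -1. ] M [-0.28 -0.15 -0.06] w 0.0169 g 59.6 q6 [ 0.01  0.41  1.39 -0.    1.34 -0.12] tz [-1.2e-03 -3.0e-04 -1.0e+00] ty [ 0.991  0.131 -0.001]
```

Call:
move_arm --deltas '[[[-0.001,0,0.008,0,1],[-0.001,0,0.016,0,1],[-0.001,0,0.024,0,1],[-0.001,0,0.032,0,1],[-0.001,0,0.04,0,1],[-0.001,0,0.048,0,1],[-0.001,0,0.056,0,1],[-0.001,0,0.064,0,1],[-0.001,0,0.066,0,1],[-0.001,0,0.066,0,1]]]'

```text
clock: 12.0
position: [0.6457, 0.0781, 0.1493]
ee_rot: [-0.0, 0.659, 0.752, -0.0]
contact_force: [0.5, -0.4, -0.6]
width: 0.0174
gripper_force: 59.8
```

```bash
python3 - <<'E'
from h import *
st()
s=manip.get_image("scene")[:,:,::-1]
cv2.imwrite("pics/c6.png",crop(s,150,130,150,110,5));st()
E
```

```text
12.0 p [0.6457 0.0781 0.1493] F [ 0.5 -0.4 -0.6] M [ 0.04 -0.02 -0.01] w 0.0174 g 59.8 q6 [ 0.01  0.45  1.47  0.    1.23 -0.12] tz [-7.e-04  1.e-04 -1.e+00] ty [ 0.991  0.131 -0.001]
12.05 p [0.6459 0.0781 0.1497] F [-0.9 -0.3 -1.3] M [0.03 0.   0.05] w 0.0169 g 59.8 q6 [ 0.01  0.44  1.47  0.    1.23 -0.12] tz [ 1.e-04  1.e-04 -1.e+00] ty [0.991 0.131 0.   ]
```

View pics/c6.png

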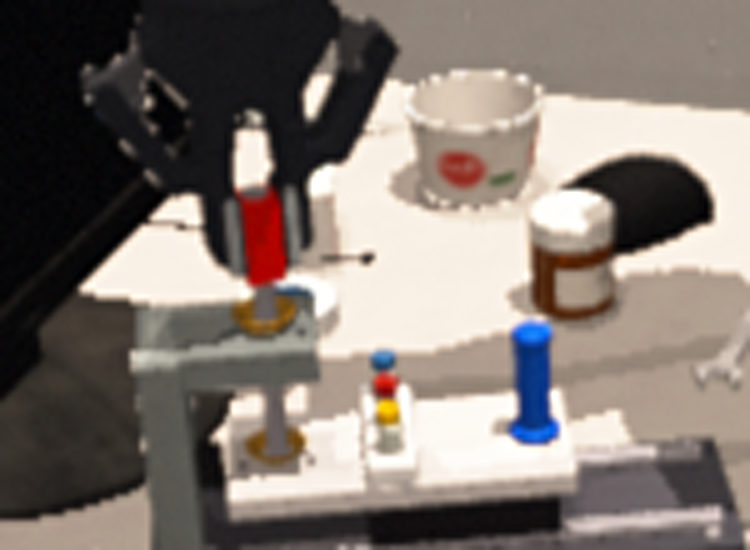

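The rod passes through both bushings with its tip at about z = 21 mm, and the grip is clear of the arm. Let it settle, then hand in.

Call:
move_arm --deltas '[[[0,0,0,0,1],[0,0,0,0,1],[0,0,0,0,1],[0,0,0,0,1],[0,0,0,0,1]]]'

```text
clock: 12.55
position: [0.6459, 0.0781, 0.1498]
ee_rot: [0.0, 0.659, 0.752, 0.0]
contact_force: [-0.7, -0.4, -1.3]
width: 0.017
gripper_force: 59.8
```

```bash
python3 -c "
from h import *
st();print(manip.sign_off())"
```

```text
12.55 p [0.6459 0.0781 0.1498] F [-0.7 -0.4 -1.3] M [ 0.04 -0.02  0.03] w 0.017 g 59.8 q6 [ 0.01  0.44  1.47  0.    1.23 -0.12] tz [ 1.e-04  1.e-04 -1.e+00] ty [0.991 0.131 0.   ]
the job is handed in; nothing more can be done
None
```

The carriage is fully home and the long rod is held upright and still through both bushings, tip about 21 mm above the worktop; the job was handed in at 12.6 s, and no verdict was returned.

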